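# Lay the ratchet tile easel flat

### The job

The tilting tile easel stands raised on its ratchet. Only pressing and pushing with the fingers, nothing gripped, press the pawl's red tail pad right down so that the hook is clear of the teeth, then push the wooden board down until its arm rests on the rubber stop, and last press the pawl's black nose pad fully down again so that the hook sits between the teeth. Do not force the board down against the engaged pawl, do not lift the board higher, and leave everything else on the table where it is.

Things in the scene. Friction and masses are not known exactly. Their poses are not given: they have to be found in the camera images.
- easel: Fixed frame of the tile easel: grey base plate 130 x 360 x 12 mm bolted to the table, steel cheeks with two level axles along its x. Origin on the table right under the arm axle, z up; arm and board reach to +y, the red pawl tail to -y. Plate from y = -150 to +210 mm. Arm axle at (0, 0, 85) mm, pawl axle at (0, -75, 132) mm. Yaw differs by up to 0.3 rad.
- easel_arm (a joint): Arm angle, rad: 0 = level, on the rubber stop (hard stop); grows as the board rises (to 1.05). Starts at 0.71 to 0.82. Friction pivot (0.45 N m): stays where left, no spring; 2 to 6 N straight down on the board moves it once the pawl is free. With the pawl engaged it drops at most 0.12 rad before a tooth meets the hook.
- easel_pawl (a joint): Rocking pawl angle, rad: 0 = hook fully down between the teeth (hard stop), 0.35 = red tail fully down, hook lifted (hard stop); hook clear of the teeth above about 0.12. Starts at 0. Friction pivot (0.10 N m) without spring: stays where put; about 2 N on a pad moves it.
- tail_pad (a point): Centre of the upper face of the red tail pad (30 mm along the easel's x, 34 mm along y, 6 mm thick), 64 mm from the pawl axle on the -y side, about 160 mm above the table when the pawl is engaged; pressing it down moves it about 22 mm down.
- nose_pad (a point): Centre of the upper face of the black nose pad (30 x 30 x 6 mm) above the hook, 70 mm from the pawl axle on the +y side, almost over the arm axle; about 160 mm above the table when engaged, about 24 mm higher when free.
- board_mid (a point): Centre of the upper face of the wooden board (120 mm along the easel's x, 118 along the arm, 8 thick), 137 mm from the axle along the arm, 14 mm above its centre line; 99 mm above the table when level. Dark ledge 10 mm high 78 to 84 mm from the axle; board ends at 196 mm. A vertical press 112 mm from the axle towards the easel's +y meets bare board at every angle.
- test_tile: Standing L-shaped test tile, 30 x 34 x 61 mm, green upper half; bystander, origin under its centre.
- brush: Red-handled glaze brush lying flat, 211 mm long, 16 mm high; bystander, origin under its centre.
- kidney: Red rubber kidney lying flat, 48 x 104 x 9 mm; bystander, origin under its centre.
- blue_jar: Blue oxide jar with black cap, diameter 54, height 74 mm; bystander, origin under its centre.
- brown_jar: Brown oxide jar with white cap, diameter 58, height 80 mm; bystander, origin under its centre.

How it is judged (in metres and radians):
On the way, in this order (a step that is already met when the one before it is completed fails the run):
1. the pawl is pressed free while the board is still raised (value of joint easel_pawl above 0.22 rad and value of joint easel_arm above 0.55 rad), for 0.2 s.
2. the arm is pushed down onto its stop with the pawl still free (value of joint easel_arm below 0.04 rad and value of joint easel_pawl above 0.12 rad), for 0.2 s.
3. the pawl is pressed home again with the arm down (value of joint easel_pawl below 0.06 rad and value of joint easel_arm below 0.04 rad), for 0.2 s.
At the end, for the whole second after the job is handed in: The arm lies on its stop (within 0.04 rad of level) and the pawl is home between the teeth (within 0.06 rad of fully down) (all of step 3); the robot touches nothing.
It fails at once if the board is forced down against the engaged pawl (value of joint easel_pawl below 0.1 rad and value of joint easel_arm between 0.08 and 0.62 rad).
It fails at once if the board is lifted higher (value of joint easel_arm above 0.93 rad).
It fails at once if a bystander is moved more than 20 mm or lifted (distance of any of test_tile, blue_jar, brown_jar, brush, kidney from where it was at the start of the episode above 0.02 m).
It also fails if it takes over 51 s, if anything falls off the work surface, if the arm or the gripper's body presses on something with over 40 N, if the wrist force passes 120 N, or if a joint passes its speed limit or range.

### The arm

A 6-joint arm with a two-finger parallel gripper is mounted at the origin on a cart in front of the work surface, level with it; the furniture and walls round the work are solid. World frame = base frame: x ahead of the robot, y to its left, z up, the work surface at z = 0. Lengths are in mm, angles in degrees, forces in N, time in s.
With the tool pointing down it reaches from about 375 to 975 mm from the base axis. Payload 3.8 kg.
Tool frame: the origin (TCP) lies midway between the tips of the shut fingers; the grasp point (between the pads) lies 19 mm behind it (env.pinch_z is the distance from the TCP to the grasp point, in mm); z points along the fingers, x is the direction in which the jaws open and shut, and the axes are right-handed (so a half turn about z gives the same grasp; the last joint's range is limited). The gripper opens to 88 mm and grips with 3 to 60 N. Pads are 18 mm wide; open, the fingers measure 123 mm over their backs; the gripper's body (75 mm by 187 mm) begins 45 mm behind the grasp point.
Start: joints at [69.964, 15.12, 91.902, -0, 72.978, -2.114], TCP at [207.711, 642.241, 202.606] pointing down, gripper open.
Joint ranges: [-150.88, 150.88], [-54.13, 125.18], [17.81, 147.31], [-75.09, 255.09], [0, 152.58], [-146.25, 146.25]. Speed limits (degrees/s): [147.25, 147.25, 180, 180, 180, 180].

### API

Orientations are given as [roll, pitch, yaw] about the fixed x, y, z axes, in that order (R = Rz(yaw) Ry(pitch) Rx(roll)).
In Python, from workcell import telemetry, get_image, camera_params, env gives the robot as it stands. The module is installed in compiled form; this text tells all that it offers.
- The arm moves only by the shell command python3 -m creep 'ROWS' [FORCE]. ROWS is JSON, a list of rows, each an object with "delta_rot": the turn, a rotation vector about the tool's x, y, z in degrees, a list of three; "offset": the shift along the tool's x, y, z in cm, a list of three; "fingers": the gripper command: -1 is fully open, 1 is shut, values between are in proportion. A call has 1 to 8 rows; each row is the pose to reach, as a shift and turn from the pose commanded when the call began, along the tool's axes at that moment; what a row does not reach only later rows make up. A row lasts 1/10 s, in which the tool goes at most 50 mm and 8.59 degrees, less where a joint would pass 70% of its speed; a pose out of reach is approached as far as the arm can. A call with a gripper value outside its range is refused whole. The fingers move at their own pace and stop on an object; FORCE is the grip in N (left out, the last holds). Time passes only in rows, so rows that repeat a pose let the fingers close. It gives the time, the measured TCP pose, the force and the opening at its end, in the units of the state.
- telemetry.sense(): the state, without advancing time (a new reading comes with each control period).
- get_image(name): name is "scene" or "top" or "wrist"; returns (picture, depth): 400x640x3 uint8, red, green, blue; 400x640 float32, mm along the optical axis (not along the pixel's ray), 0 where there is no reading.
- camera_params(name): a dict with "fov_y" (degrees; the focal length in pixels is half the picture's height over the tangent of half this angle, whatever the lens; pixels are square), "cx", "cy" (the principal point, pixels), "eye" and "orientation" of the camera in the world. Camera axes: x right, y down, z forward; pixel columns grow to the right and rows downward; lengths in mm; the calibration is good to about 2 mm. A picture is of the moment at which its call begins: read the wrist's pose just before it. camera_params takes no time and is no camera call; for the wrist camera it gives the pose at the moment of the call.
- env.close_job(): hands the job in, once; it reports no verdict.
The state is a dict: "clock": time; "q": joint angles; "qvel": joint speeds; "joint_efforts": joint torques, N m; "position": TCP position; "eef_rot": TCP orientation; "force": force on the tool from outside, world axes, zero at the start; "wrist_torque": the same for the moment, N m; "opening": finger opening in mm.
Only numpy, scipy, OpenCV 4.12 (cv2) and the standard library are available. Lean on these libraries where they do the work, as an engineer would, in place of code of your own. Each camera call takes 0.05 s, during which the arm holds its last target.

## Working session

There is one attempt and no reset: what is moved stays moved. The work goes in short steps, Python scripts to look and compute and a shell command to move; the robot and the scene stay as the last step left them, time stands still between calls to the robot, and variables do not carry over. Pictures are saved under pics/ and viewed, and the job is handed in when it is done.

```bash
mkdir -p pics; cat > h.py <<'E'
import numpy as np,cv2
from workcell import telemetry,get_image,camera_params,env
from scipy.spatial.transform import Rotation as R
def cam(n):
    p=camera_params(n); return p
E
python3 - <<'E'
from h import *
print(telemetry.sense())
for n in ("scene","top"):
    print(camera_params(n))
    im,d=get_image(n); cv2.imwrite(f"pics/{n}0.png",im[:,:,::-1]); np.savez(f"{n}0.npz",im=im,d=d)
E
```

```text
{'clock': 0.0, 'q': array([ 6.99637551e+01,  1.51686730e+01,  9.19801336e+01,  3.41829851e-04,
        7.29777281e+01, -2.11567295e+00]), 'qvel': array([-0.0152019 , -0.07047416, -0.01071644,  0.01806735, -0.07379821,
        0.08044446]), 'joint_efforts': array([ 4.22335768e-03, -5.02086103e+01, -3.56889653e+01,  7.30804447e-02,
        2.88949837e-02, -1.54819822e-04]), 'position': array([207.44316533, 641.50824261, 201.30436818]), 'eef_rot': array([-1.79995002e+02,  1.26436315e-01,  7.20793331e+01]), 'force': array([-0.39014283, -0.34740677, -0.39648011]), 'wrist_torque': array([-0.01279575, -0.0208933 ,  0.01057133]), 'opening': 88.08310321891408}
{'fov_y': 43.4934972610984, 'cx': 321.09190367698915, 'cy': 200.49351560410992, 'eye': array([ 126.83896841, -769.78629017, 1133.63324935]), 'orientation': array([-137.94414357,   -0.45384786,  -29.51629159])}
{'fov_y': 42.28654939088917, 'cx': 319.1769627031692, 'cy': 203.38535466517786, 'eye': array([ 395.98059919,  148.3736714 , 1851.46772803]), 'orientation': array([-173.62251839,   -2.69066606,  -89.27366708])}
```

View pics/scene0.png

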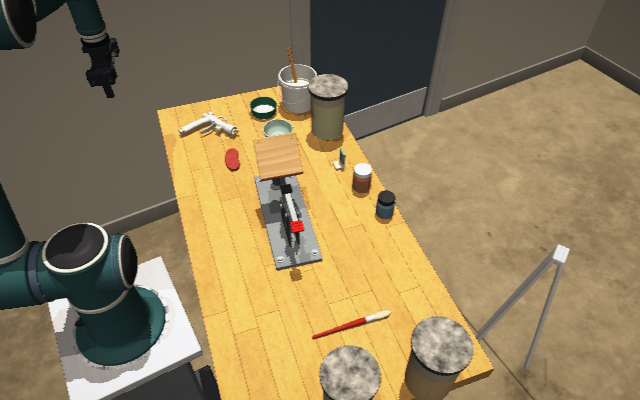

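View pics/top0.png

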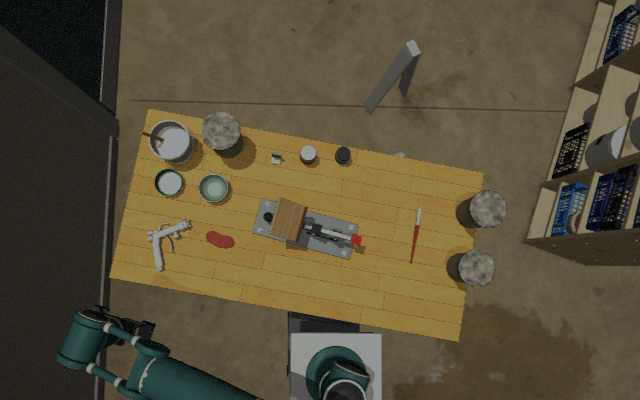

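The scene view shows the red tail pad at about (297,226), the black nose pad near (287,188) and the board at (278,157). In the top view the red pad is at (356,240) and the board at (289,219). The bystanders lie well clear of the easel. Next I turn these pixels into positions.

```bash
cat >> h.py <<'E'
def pts(p,d):
    f=200/np.tan(np.radians(p['fov_y']/2))
    v,u=np.mgrid[:400,:640]
    c=np.stack([(u-p['cx'])/f*d,(v-p['cy'])/f*d,d],-1)
    return c@R.from_euler('xyz',p['orientation'],degrees=True).as_matrix().T+p['eye']
def ray(p,u,v,z):
    f=200/np.tan(np.radians(p['fov_y']/2))
    r=R.from_euler('xyz',p['orientation'],degrees=True).as_matrix()@np.array([(u-p['cx'])/f,(v-p['cy'])/f,1])
    return p['eye']+r*(z-p['eye'][2])/r[2]
E
python3 - <<'E'
from h import *
for n,(x0,x1,y0,y1) in (("scene",(240,330,120,280)),("top",(240,370,190,260))):
    z=np.load(n+"0.npz"); im,d=z['im'],z['d']; p=camera_params(n); P=pts(p,d)
    c=im[y0:y1,x0:x1]; cv2.imwrite(f"pics/{n}_c.png",cv2.resize(c[:,:,::-1],None,fx=3.5,fy=3.5,interpolation=cv2.INTER_CUBIC))
    hsv=cv2.cvtColor(im,cv2.COLOR_RGB2HSV)
    m=((hsv[...,0]<6)|(hsv[...,0]>174))&(hsv[...,1]>170)&(hsv[...,2]>110)
    sub=np.zeros_like(m); sub[y0:y1,x0:x1]=1; m&=sub
    vs,us=np.nonzero(m); print(n,m.sum(),us.mean(),vs.mean(),np.median(P[m],0), 'ray160',ray(p,us.mean(),vs.mean(),160))
    g=sub&(P[...,2]>8)&(P[...,2]<16)&(hsv[...,1]<70)
    q=P[g][:,:2].astype(np.float32); print('plate',len(q),cv2.minAreaRect(q))
    # board: plane fit of high points
    b=sub&(hsv[...,1]>90)&(P[...,2]>110)&~m&(hsv[...,0]>6)
    vs,us=np.nonzero(b);q=P[b];cc=np.median(q,0);_,s,vt=np.linalg.svd(q-q.mean(0)); print('board',len(q),cc,vt[2],s, q.min(0),q.max(0))
E
```

```text
scene 124 296.55645161290323 225.91935483870967 [472.57450512 -51.8570311  157.27565816] ray160 [470.5540795  -53.83451189 160.        ]
plate 2611 ((546.8636474609375, 212.2051544189453), (580.8455200195312, 140.849609375), 72.81309509277344)
board 1863 [530.22714653 170.11011897 187.77251525] [-0.39408758 -0.55896986 -0.72955307] [8512.44994138 1472.43634333 1441.23476408] [ 126.83896841 -769.78629017  117.54900943] [ 599.87792637  229.78680732 1133.63324935]
top 78 355.47435897435895 239.21794871794873 [470.72845252 -49.44236372 160.11960538] ray160 [470.11158817 -49.38946666 160.        ]
plate 1238 ((512.40625, 113.21855926513672), (358.3937683105469, 128.49664306640625), 75.34104919433594)
board 1157 [526.27224763 171.66976607 190.26913543] [ 0.86120683 -0.5040895   0.0649351 ] [9048.97875567 1221.48293775 1139.00136911] [395.98059919 -68.28628134 144.24729761] [ 597.00622262  230.87827043 1851.46772803]
```

```bash
ls pics
```

```text
scene0.png
scene_c.png
top0.png
top_c.png
```

View pics/scene_c.png

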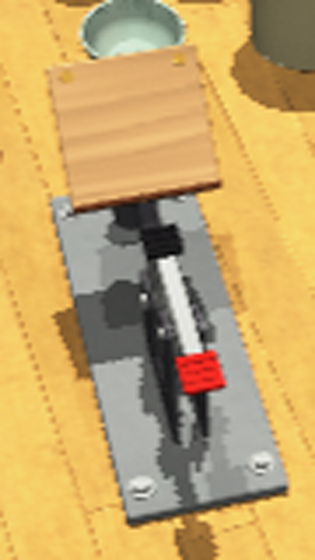

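View pics/top_c.png

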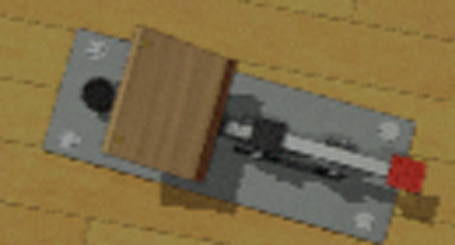

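```bash
python3 - <<'E'
from h import *
n="top"; z=np.load(n+"0.npz"); im,d=z['im'],z['d']; p=camera_params(n); P=pts(p,d)
hsv=cv2.cvtColor(im,cv2.COLOR_RGB2HSV)
g=(d>0)&(P[...,2]>8)&(P[...,2]<16)&(hsv[...,1]<70)
g[:190]=0;g[262:]=0;g[:,:240]=0;g[:,370:]=0
rc=cv2.minAreaRect(P[g][:,:2].astype(np.float32)); print(cv2.boxPoints(rc))
c=np.array(rc[0])
# axis: long dir, angle 75.34 deg in world; easel +y = that
for a in (rc[2],):
    ey=np.array([np.cos(np.radians(a)),np.sin(np.radians(a))]); ex=np.array([ey[1],-ey[0]])
    o=c-30*ey; print('plate origin',o)
    tail=np.array([470.4,-50.5]); print('tail from origin in easel', (tail-o)@ex,(tail-o)@ey)
    for name in("scene","top"):
        z=np.load(name+"0.npz"); P=pts(camera_params(name),z['d']); r=P-np.r_[o,0]
        x=r[...,:2]@ex; y=r[...,:2]@ey; Z=P[...,2]
        m=(z['d']>0)&(abs(x)<80)&(y>20)&(y<260)&(Z>100)&(Z<320)
        # board top: fit z vs y
        A=np.polyfit(y[m],Z[m],1); 
        for _ in range(4):
            e=abs(np.polyval(A,y[m])-Z[m]); k=e<6; A=np.polyfit(y[m][k],Z[m][k],1)
        th=np.arctan(A[0]); print(name,m.sum(),k.sum(),'angle',th,'offset',A[1]*np.cos(th)-85*np.cos(th),'x',np.percentile(x[m][k],[1,50,99]),'y',np.percentile(y[m][k],[1,99]))
        m=(z['d']>0)&(abs(x)<25)&(Z>100)
        for yy in range(-150,30,8):
            k=m&(abs(y-yy)<4); 
            if k.sum(): print(yy,k.sum(),np.median(x[k]).round(),np.median(Z[k]).round(1),Z[k].max().round(1), np.median(z['im'][k],0))
E
```

```text
[[404.90082  -43.886353]
 [529.2148   -76.40434 ]
 [619.9117   270.3235  ]
 [495.59772  302.84146 ]]
plate origin [504.8143034   84.19508003]
tail from origin in easel 0.7925011716414876 -139.0197137283327
scene 1884 1536 angle 0.7349998146509107 offset 14.529164055250753 x [-53.99086266   4.15562042  63.23602728] y [ 50.01679498 134.26008537]
-150 32 4.0 157.4 161.2 [234.  43.  36.]
-142 32 2.0 157.3 161.7 [239.5  43.   35.5]
-134 29 8.0 157.9 160.1 [232.  42.  35.]
-126 22 1.0 156.8 161.9 [240.5  41.   34. ]
-118 10 4.0 153.1 154.8 [226.  210.  203.5]
-110 14 5.0 152.3 156.1 [226. 226. 220.]
-102 15 3.0 152.8 156.6 [226. 226. 220.]
-94 25 1.0 146.8 157.3 [158. 160. 153.]
-86 41 0.0 139.2 156.8 [99. 97. 99.]
-78 40 -3.0 138.9 155.4 [108.5 106.5 106.5]
-70 34 1.0 148.8 156.8 [156.5 157.  151.5]
-62 15 3.0 151.5 156.5 [164. 164. 159.]
-54 12 5.0 152.5 156.9 [229.5 230.5 226. ]
-46 16 2.0 150.9 155.6 [213.5 214.  207.5]
-38 14 1.0 151.5 156.8 [220. 221. 215.]
-30 21 1.0 151.2 155.2 [201. 203. 197.]
-22 29 3.0 153.7 160.3 [82. 83. 80.]
-14 31 2.0 156.7 162.0 [30. 29. 31.]
-6 31 -1.0 156
[... 513 characters left out ...]
3.  146.  140.5]
-102 10 1.0 155.8 161.2 [144.  147.  141.5]
-94 13 0.0 153.2 162.8 [140. 144. 138.]
-86 21 -2.0 149.7 157.8 [77. 80. 76.]
-78 25 1.0 144.7 162.6 [101. 103.  99.]
-70 27 -1.0 145.1 164.1 [83. 85. 81.]
-62 18 0.0 147.2 163.4 [85. 88. 84.]
-54 10 2.0 153.3 163.1 [149.  152.  146.5]
-46 12 -1.0 152.7 162.5 [146.  149.5 147. ]
-38 11 0.0 154.8 160.0 [146. 150. 147.]
-30 13 -1.0 153.4 158.2 [145. 148. 146.]
-22 16 -2.0 156.2 162.9 [78.  82.5 78. ]
-14 26 -1.0 158.2 164.5 [39.  37.5 37. ]
-6 22 0.0 159.8 168.7 [40. 39. 39.]
2 24 -2.0 160.1 167.2 [42.5 40.5 39.5]
10 20 -0.0 146.3 163.3 [47.5 46.5 47.5]
18 11 -3.0 124.1 136.6 [131. 134. 127.]
26 10 0.0 126.2 131.5 [114.5 118.5 115. ]
```

```bash
cat >> h.py <<'E'
ey=np.array([0.2531,0.9674]);ex=np.array([0.9674,-0.2531]);o=np.array([505.3,84.1])
def W(x,y,z): return np.r_[o+x*ex+y*ey,z]
def to(t,yaw=-14.66):
    s=telemetry.sense(); r=R.from_euler('xyz',s['eef_rot'],degrees=True)
    g=R.from_euler('xyz',[180,0,yaw],degrees=True)
    print('t',s['clock'],'pos',s['position'].round(1),'tgt',np.round(t,1),'offset cm',(r.inv().apply(t-s['position'])/10).round(2),'rot',(r.inv()*g).as_rotvec(degrees=True).round(2),'F',s['force'].round(1))
E
python3 - <<'E'
from h import *
to(W(0,-139,280))
E
```

```text
t 0.1 pos [207.5 641.6 201.4] tgt [470.1 -50.4 280. ] offset cm [-57.77  46.28  -7.75] rot [8.000e-02 1.000e-01 8.674e+01] F [ 0.6 -0.1 -0.8]
```

```bash
python3 -m creep '[{"delta_rot":[0,0,0],"offset":[0,0,-7.8],"fingers":1},{"delta_rot":[0,0,0],"offset":[0,0,-7.8],"fingers":1},{"delta_rot":[0,0,86.7],"offset":[-57.8,46.3,-7.8],"fingers":1},{"delta_rot":[0,0,86.7],"offset":[-57.8,46.3,-7.8],"fingers":1},{"delta_rot":[0,0,86.7],"offset":[-57.8,46.3,-7.8],"fingers":1},{"delta_rot":[0,0,86.7],"offset":[-57.8,46.3,-7.8],"fingers":1},{"delta_rot":[0,0,86.7],"offset":[-57.8,46.3,-7.8],"fingers":1},{"delta_rot":[0,0,86.7],"offset":[-57.8,46.3,-7.8],"fingers":1}]'; python3 -c "
from h import *
to(W(0,-139,280))"
```

```text
clock: 0.9
position: [314.1, 359.7, 280.1]
eef_rot: [180.0, 0.0, 20.2]
force: [0.2, -0.4, -0.1]
opening: 26.4
t 0.9 pos [314.1 359.7 280.1] tgt [470.1 -50.4 280. ] offset cm [4.800e-01 4.387e+01 3.000e-02] rot [3.000e-02 1.000e-02 3.486e+01] F [ 0.2 -0.4 -0.1]
```

```bash
python3 -m creep '[{"delta_rot":[0,0,30],"offset":[0.4,38,0],"fingers":1},{"delta_rot":[0,0,30],"offset":[0.4,38,0],"fingers":1},{"delta_rot":[0,0,30],"offset":[0.4,38,0],"fingers":1},{"delta_rot":[0,0,30],"offset":[0.4,38,0],"fingers":1},{"delta_rot":[0,0,30],"offset":[0.4,38,0],"fingers":1},{"delta_rot":[0,0,30],"offset":[0.4,38,0],"fingers":1},{"delta_rot":[0,0,30],"offset":[0.4,38,0],"fingers":1},{"delta_rot":[0,0,30],"offset":[0.4,38,0],"fingers":1}]'; python3 -c "
from h import *
to(W(0,-139,280))"
```

```text
clock: 1.7
position: [451.3, 4.1, 280.3]
eef_rot: [180.0, 0.0, -9.6]
force: [-0.5, 0.4, -0.7]
opening: 0.9
t 1.7 pos [451.3   4.1 280.3] tgt [470.1 -50.4 280. ] offset cm [2.77 5.05 0.03] rot [0.05 0.   5.03] F [-0.5  0.4 -0.7]
```

```bash
python3 -m creep '[{"delta_rot":[0,0,5],"offset":[2.8,5,0],"fingers":1},{"delta_rot":[0,0,5],"offset":[2.8,5,0],"fingers":1},{"delta_rot":[0,0,5],"offset":[2.8,5,0],"fingers":1},{"delta_rot":[0,0,5],"offset":[2.8,5,0],"fingers":1}]'; python3 -c "
from h import *
to(W(0,-141,180))"
```

```text
clock: 2.1
position: [469.9, -45.9, 280.2]
eef_rot: [-180.0, 0.1, -14.5]
force: [-0.5, -0.9, -0.5]
opening: 0.8
t 2.1 pos [469.9 -45.9 280.2] tgt [469.6 -52.3 180. ] offset cm [ 0.14  0.63 10.02] rot [-0.03  0.07  0.2 ] F [-0.5 -0.9 -0.5]
```

```bash
python3 -m creep '[{"delta_rot":[0,0,0],"offset":[0.1,0.6,3],"fingers":1},{"delta_rot":[0,0,0],"offset":[0.1,0.6,6],"fingers":1},{"delta_rot":[0,0,0],"offset":[0.1,0.6,9],"fingers":1},{"delta_rot":[0,0,0],"offset":[0.1,0.6,10],"fingers":1},{"delta_rot":[0,0,0],"offset":[0.1,0.6,10],"fingers":1},{"delta_rot":[0,0,0],"offset":[0.1,0.6,10],"fingers":1}]'; python3 - <<'E'
from h import *
to(W(0,-141,136))
for n in ("scene","wrist"):
    im,d=get_image(n)
    if n=="scene": im=cv2.resize(im[120:280,200:380],None,fx=3.5,fy=3.5,interpolation=cv2.INTER_CUBIC)
    cv2.imwrite(f"pics/{n}1.png",im[:,:,::-1])
E
```

```text
clock: 2.7
position: [470.6, -52.0, 181.9]
eef_rot: [-180.0, -0.1, -14.4]
force: [0.5, -0.9, 0.6]
opening: -0.0
t 2.7 pos [470.6 -52.  181.9] tgt [469.6 -52.3 136. ] offset cm [-0.09  0.05  4.59] rot [-0.02 -0.09  0.26] F [ 0.5 -0.9  0.6]
```

View pics/scene1.png

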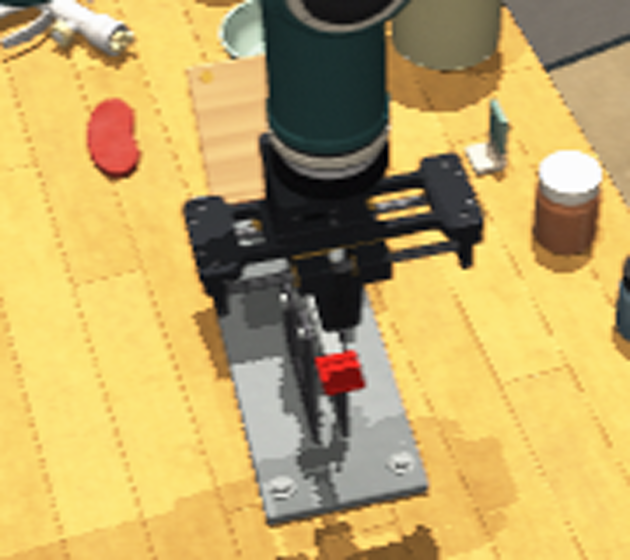

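View pics/wrist1.png

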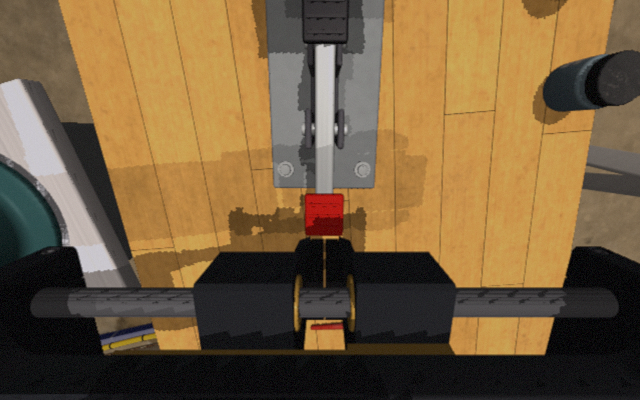

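The scene view shows the shut fingers above the red pad at (340,372). In the wrist view the pad at (323,213) sits just ahead of the fingertips at (323,240). I'll check that numerically with a ray.

```bash
python3 - <<'E'
from h import *
p=camera_params("wrist"); print(p['eye'].round(1),p['orientation'].round(1))
for u,v,z in((323,213,160),(323,194,160),(323,240,182),(324,20,160)):
    q=ray(p,u,v,z); print(q.round(1),((q[:2]-o)@ex).round(1),((q[:2]-o)@ey).round(1))
E
```

```text
[488.   14.6 365.3] [164.3  -0.2 -14.5]
[471.8 -47.7 160. ] 0.9 -136.0
[475.5 -33.2 160. ] 0.9 -121.0
[468.5 -60.2 182. ] 1.0 -148.9
[504.8  77.3 160. ] 1.2 -6.7
```

```bash
python3 -m creep '[{"delta_rot":[0,0,0],"offset":[0,0,1],"fingers":1},{"delta_rot":[0,0,0],"offset":[0,0,2],"fingers":1},{"delta_rot":[0,0,0],"offset":[0,0,2.6],"fingers":1},{"delta_rot":[0,0,0],"offset":[0,0,3.2],"fingers":1},{"delta_rot":[0,0,0],"offset":[0,0,3.6],"fingers":1},{"delta_rot":[0,0,0],"offset":[0,0,3.6],"fingers":1}]'; python3 -c "
from h import *
to(W(0,-139,136))"
```

```text
clock: 3.4
position: [469.2, -52.7, 143.7]
eef_rot: [180.0, 0.1, -14.5]
force: [-0.7, 0.5, -0.0]
opening: 0.9
t 3.4 pos [469.2 -52.7 143.7] tgt [470.1 -50.4 136. ] offset cm [ 0.03 -0.25  0.77] rot [0.01 0.1  0.16] F [-0.7  0.5 -0. ]
```

```bash
python3 -m creep '[{"delta_rot":[0,0,0],"offset":[0,-0.1,0.4],"fingers":1},{"delta_rot":[0,0,0],"offset":[0,-0.1,0.6],"fingers":1},{"delta_rot":[0,0,0],"offset":[0,-0.1,0.8],"fingers":1},{"delta_rot":[0,0,0],"offset":[0,-0.1,0.8],"fingers":1}]'; python3 - <<'E'
from h import *
to(W(0,-139,136))
for n in ("scene","wrist"):
    im,d=get_image(n)
    if n=="scene": im=cv2.resize(im[120:280,200:380],None,fx=3.5,fy=3.5,interpolation=cv2.INTER_CUBIC)
    cv2.imwrite(f"pics/{n}2.png",im[:,:,::-1])
E
```

```text
clock: 3.8
position: [470.0, -51.7, 136.4]
eef_rot: [180.0, 0.0, -14.5]
force: [-0.4, -0.9, 0.4]
opening: 0.8
t 3.8 pos [470.  -51.7 136.4] tgt [470.1 -50.4 136. ] offset cm [-0.02 -0.14  0.04] rot [0.   0.02 0.18] F [-0.4 -0.9  0.4]
```

View pics/scene2.png

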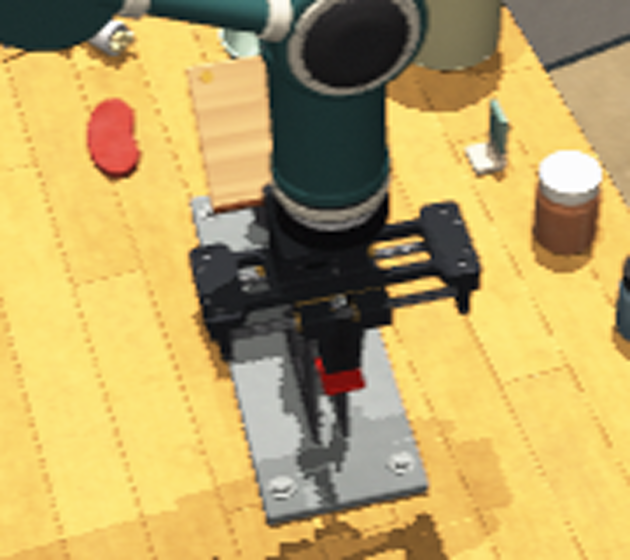

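View pics/wrist2.png

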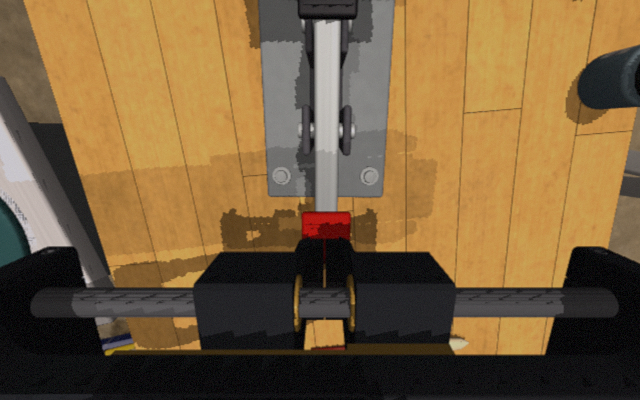

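The scene view shows the fingers on the red pad at (340,375), which has moved down. The wrist view shows the pad edge at (326,222) under the tips. I'll press a little further until the stop pushes back.

```bash
python3 -m creep '[{"delta_rot":[0,0,0],"offset":[0,0,0.2],"fingers":1},{"delta_rot":[0,0,0],"offset":[0,0,0.3],"fingers":1},{"delta_rot":[0,0,0],"offset":[0,0,0.3],"fingers":1}]'
```

```text
clock: 4.2
position: [470.0, -51.8, 133.4]
eef_rot: [-180.0, 0.0, -14.5]
force: [-0.5, 0.1, -0.3]
opening: 0.5
```

```bash
cat >> h.py <<'E'
def prof(names=("scene","wrist")):
    for n in names:
        s=telemetry.sense();p=camera_params(n);im,d=get_image(n); P=pts(p,d); r=P-np.r_[o,0]
        x=r[...,:2]@ex; y=r[...,:2]@ey; Z=P[...,2]
        m=(d>0)&(abs(x)<9)&(Z>60)&(Z<250)
        print(n)
        for yy in range(-156,200,12):
            k=m&(abs(y-yy)<6)
            if k.sum()>4: print(yy,k.sum(),np.median(Z[k]).round(1),np.percentile(Z[k],90).round(1),np.median(im[k],0))
E
python3 - <<'E'
from h import *
prof()
E
```

```text
scene
-156 83 185.0 207.0 [19. 18. 18.]
-144 46 177.2 210.7 [20.5 17.  16.5]
-96 7 105.0 124.5 [53. 53. 53.]
-84 10 88.1 129.4 [62.5 62.5 62. ]
72 12 169.5 175.9 [213.  166.5 109. ]
84 22 180.4 188.9 [237.  191.5 125.5]
96 18 190.5 196.5 [240.5 198.5 130.5]
108 27 201.4 210.4 [235. 189. 123.]
120 31 213.3 220.9 [239. 196. 128.]
132 20 221.8 226.4 [235.  189.5 124. ]
wrist
-156 27 219.3 229.7 [80. 58. 28.]
-144 370 223.1 235.9 [24.5 21.  17. ]
-132 2488 194.5 215.3 [13. 11. 11.]
-120 1032 159.8 249.5 [119.  44.  45.]
-108 908 155.3 248.6 [98. 96. 94.]
-96 498 154.3 155.2 [158. 155. 151.]
-84 588 154.2 155.1 [163.  161.  156.5]
-72 686 154.2 155.1 [187. 184. 180.]
-60 632 154.3 155.2 [191. 188. 183.]
-48 638 154.4 155.3 [194. 191. 186.]
-36 677 154.4 155.4 [195. 192. 187.]
-24 916 154.5 158.2 [186. 183. 178.]
-12 507 159.6 160.7 [53. 50. 51.]
0 32 99.4 100.8 [56.5 55.  53.5]
```

The wrist depth says the pawl bar is still level, with z about 154 all along, although the TCP reads z=133 with no force. I need to find where the fingertips really are.

```bash
python3 - <<'E'
from h import *
s=telemetry.sense(); print(s)
for n in ("scene","wrist","top"):
    p=camera_params(n); im,d=get_image(n); P=pts(p,d); np.savez(f"{n}3.npz",im=im,d=d,P=P)
    if n=="wrist": 
        c=im[180:300,230:420]; cv2.imwrite("pics/w3.png",cv2.resize(c[:,:,::-1],None,fx=4,fy=4,interpolation=cv2.INTER_CUBIC))
        print(camera_params(n))
    if n=="scene":
        c=im[185:250,250:340]; cv2.imwrite("pics/s3.png",cv2.resize(c[:,:,::-1],None,fx=7,fy=7,interpolation=cv2.INTER_CUBIC))
    hsv=cv2.cvtColor(im,cv2.COLOR_RGB2HSV)
    r=P-np.r_[o,0]; x=r[...,:2]@ex; y=r[...,:2]@ey
    m=((hsv[...,0]<6)|(hsv[...,0]>174))&(hsv[...,1]>170)&(hsv[...,2]>50)&(abs(x)<40)&(y<-90)&(y>-180)&(d>0)
    print(n,m.sum())
    if m.sum(): print('red x,y,z',np.percentile(x[m],[5,95]),np.percentile(y[m],[5,50,95]),np.percentile(P[m][:,2],[5,50,95]))
    m=(im.max(2)<45)&(abs(x)<40)&(y<-100)&(y>-190)&(d>0)&(P[...,2]>30)&(P[...,2]<200)
    if m.sum(): print('dark',m.sum(),np.percentile(x[m],[5,95]),np.percentile(y[m],[5,50,95]),np.percentile(P[m][:,2],[1,5,50,95]))
E
```

```text
{'clock': 4.3, 'q': array([-9.30484134e+00, -3.85234551e+00,  1.20217671e+02,  7.02295878e-04,
        6.36400958e+01,  5.18336296e+00]), 'qvel': array([ 0.04786392, -0.03351589, -0.07611585,  0.00424875,  0.06215373,
        0.01861385]), 'joint_efforts': array([ 5.38408385e-04, -2.97038412e+01, -3.34142983e+01,  6.94880378e-02,
        1.02845550e-02, -6.34221465e-05]), 'position': array([470.06082798, -51.78000712, 133.56929344]), 'eef_rot': array([-1.79999863e+02,  5.45616861e-03, -1.44885161e+01]), 'force': array([ 0.90728621, -0.44343024,  0.12291251]), 'wrist_torque': array([-0.03745616,  0.06973346,  0.01001288]), 'opening': 0.27289879555808744}
scene 65
red x,y,z [-10.68488846  14.03336493] [-156.89392127 -149.9851476  -133.95388906] [153.87931972 157.97541632 166.87815897]
dark 84 [-11.23836854  13.18809133] [-153.82863462 -151.17993187 -146.93226636] [169.83494783 173.05846626 185.93867639 197.91594112]
{'fov_y': 70.77028606190879, 'cx': 324.06136056673625, 'cy': 204.7327288218354, 'eye': array([487.49529703,  15.20987089, 316.24460527]), 'orientation': array([ 1.64268444e+02, -4.61468689e-04, -1.45124738e+01])}
wrist 1218
red x,y,z [-11.60451531  14.10958166] [-135.24992593 -128.03527915 -121.59449939] [158.15693034 159.40163992 160.7229702 ]
dark 1306 [-11.02813981  11.75492136] [-133.3069105  -131.67698019 -130.0579464 ] [171.00963215 173.35239247 187.75399277 198.49910429]
top 0
```

View pics/w3.png

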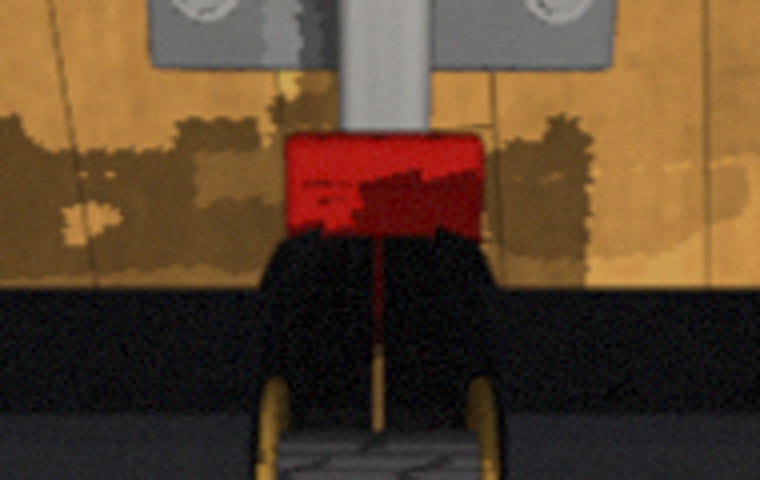

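View pics/s3.png

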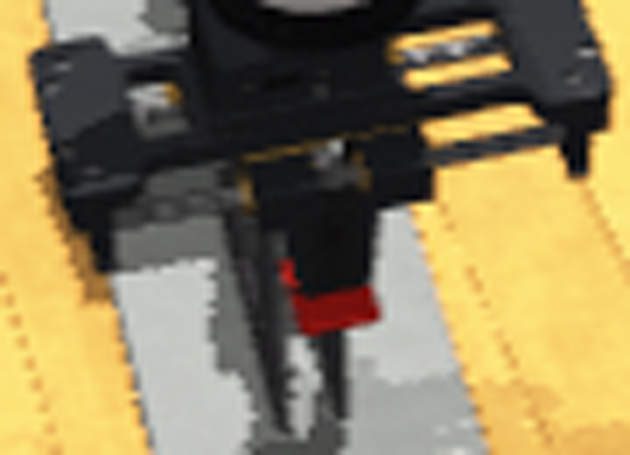

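```bash
python3 - <<'E'
from h import *
print(env.pinch_z)
z=np.load("wrist3.npz"); P=z['P'];im=z['im']; r=P-np.r_[o,0]; y=r[...,:2]@ey;x=r[...,:2]@ex
for u in (313,336):
  for v in range(228,275,3): print(u,v,im[v,u],x[v,u].round(1),y[v,u].round(1),P[v,u,2].round(1))
E
```

```text
18.700000000000003
313 228 [171  16   9] -6.2 -129.6 159.7
313 231 [174  28  19] -6.2 -131.5 159.4
313 234 [175  24  16] -6.2 -133.5 159.3
313 237 [122  13  15] -6.3 -135.5 159.2
313 240 [13 15 10] -5.7 -131.6 173.0
313 243 [10  6 12] -5.6 -131.8 176.5
313 246 [3 4 5] -5.4 -131.5 181.1
313 249 [8 7 7] -5.3 -132.2 183.2
313 252 [ 8  5 13] -5.2 -131.8 187.7
313 255 [0 4 0] -5.0 -132.0 190.7
313 258 [0 4 6] -5.0 -132.4 193.0
313 261 [15 10 11] -4.8 -131.9 197.2
313 264 [6 5 7] -4.7 -132.0 199.9
313 267 [15 16 14] -4.6 -131.6 203.4
313 270 [11  8  5] -4.5 -131.7 206.0
313 273 [5 6 5] -4.4 -131.6 208.7
336 228 [92  7  6] 7.4 -129.2 160.4
336 231 [93  6  1] 7.4 -131.4 159.7
336 234 [91  6  4] 7.4 -133.2 159.9
336 237 [92  9 10] 7.5 -135.3 159.5
336 240 [12  9  9] 6.9 -131.3 173.5
336 243 [ 6  2 11] 6.7 -131.7 176.7
336 246 [3 4 2] 6.6 -131.8 180.3
336 249 [0 0 0] 6.4 -131.9 183.9
336 252 [ 9  5 15] 6.3 -132.1 187.0
336 255 [12 13 17] 6.2 -132.1 190.3
336 258 [ 5 11  4] 6.0 -131.3 195.3
336 261 [4 8 4] 5.9 -131.5 197.9
336 264 [0 0 3] 5.7 -131.3 201.3
336 267 [1 3 3] 5.7 -131.9 202.9
336 270 [ 3  5 10] 5.5 -131.7 205.9
336 273 [7 5 2] 5.5 -132.2 207.6
```

The fingertips are really at z≈172 when the TCP reads 133.6, by both the wrist and scene depth. So the true tip sits about 38 mm behind the reported TCP, and the fingers hover 12 mm above the pad. I'll check the real finger length up to the body, then carry on down.

```bash
python3 - <<'E'
from h import *
z=np.load("wrist3.npz"); P=z['P'];im=z['im']; r=P-np.r_[o,0]; y=r[...,:2]@ey;x=r[...,:2]@ex
for u in (250,323,390,30,600):
  for v in range(250,400,10): print(u,v,im[v,u],x[v,u].round(1),y[v,u].round(1),P[v,u,2].round(1))
z=np.load("scene3.npz"); P=z['P'];im=z['im']; r=P-np.r_[o,0]; y=r[...,:2]@ey;x=r[...,:2]@ex
print('scene')
for u in (294,299,303):
  for v in range(192,236,3): print(u,v,im[v,u],x[v,u].round(1),y[v,u].round(1),P[v,u,2].round(1))
E
```

```text
250 250 [126  91  47] -89.9 -217.8 0.3
250 260 [15 14 15] -20.3 -107.2 245.0
250 270 [16 18 19] -19.0 -107.5 250.2
250 280 [14 16 16] -17.2 -106.4 257.0
250 290 [37 33 41] -17.1 -108.3 258.1
250 300 [37 36 41] -17.0 -110.6 258.8
250 310 [39 39 42] -17.4 -113.8 258.1
250 320 [35 33 37] -17.4 -115.9 258.9
250 330 [32 31 38] -17.8 -119.4 258.2
250 340 [22 22 23] -17.9 -122.0 258.6
250 350 [55 41 19] -17.5 -123.4 260.3
250 360 [4 5 6] -15.0 -117.8 268.9
250 370 [16  9 11] -14.4 -118.0 271.3
250 380 [9 5 5] -13.8 -118.0 273.5
250 390 [ 6 12  9] -13.4 -118.2 275.4
323 250 [37 11 12] -0.2 -131.4 186.2
323 260 [18  7  5] -0.2 -135.3 189.4
323 270 [69 49 19] -0.2 -140.3 190.3
323 280 [75 55 32] -0.1 -132.0 213.7
323 290 [29 29 27] 0.0 -114.8 247.8
323 300 [64 62 64] 0.0 -115.8 251.1
323 310 [80 78 78] 0.0 -118.2 252.0
323 320 [183 137  71] -0.6 -317.8 0.4
323 330 [201 151  77] -0.5 -333.0 1.0
323 340 [199 148  74] -0.5 -350.7 -1.0
323 350 [61 41 15] 0.1 -123.9 259.7
323 360 [ 9 13 17] 0.1 -118.0 268.7
323 370 [8 9 7] 0.1 -117.9 271.3
323 380 [16 18 15] 0.1 -117.8 273.7
323 390 [11  7 13] 0.1 
[... 2643 characters left out ...]
18] 5.4 -153.2 175.4
299 228 [119  16  13] 5.8 -149.5 159.0
299 231 [120  19  17] 4.3 -155.8 155.2
299 234 [114 114 113] 16.5 -93.5 62.8
303 192 [20 19 21] 13.3 -173.9 313.9
303 195 [20 20 22] 15.8 -161.1 289.9
303 198 [21 22 23] 15.1 -163.5 282.4
303 201 [21 21 23] 15.5 -160.8 269.1
303 204 [33 30 26] 16.4 -155.8 252.9
303 207 [22 24 25] 13.4 -168.7 257.3
303 210 [23 23 26] 11.6 -175.9 255.2
303 213 [21 21 23] 12.1 -173.0 241.2
303 216 [38 39 40] 16.1 -153.3 206.6
303 219 [94 95 94] 15.8 -153.7 195.9
303 222 [126 128 125] 16.3 -150.6 180.6
303 225 [156 148 143] 17.8 -142.3 158.7
303 228 [131  61  58] 15.2 -153.3 160.7
303 231 [173 171 166] 38.4 -44.2 9.0
303 234 [196 199 194] 35.8 -55.1 9.4
```

The body starts about 66 mm above the tips, as specified, so the reported z simply reads about 38 mm low; x and y agree. I'll go down using force and cameras.

```bash
python3 -m creep '[{"delta_rot":[0,0,0],"offset":[0,0,0.6],"fingers":1},{"delta_rot":[0,0,0],"offset":[0,0,1.0],"fingers":1},{"delta_rot":[0,0,0],"offset":[0,0,1.4],"fingers":1},{"delta_rot":[0,0,0],"offset":[0,0,1.8],"fingers":1},{"delta_rot":[0,0,0],"offset":[0,0,2.0],"fingers":1}]'; python3 - <<'E'
from h import *
s=telemetry.sense();print(s['position'],s['force']);prof(["wrist"])
E
```

```text
clock: 4.95
position: [470.1, -52.3, 113.3]
eef_rot: [180.0, -0.0, -14.5]
force: [0.6, -3.6, 4.1]
opening: 0.3
[470.09508044 -52.27892311 113.34571741] [ 0.60792669 -3.60587654  4.09204704]
wrist
-156 57 197.4 209.3 [61. 45. 25.]
-144 348 203.4 215.9 [19.  15.  14.5]
-132 2385 177.6 198.3 [13. 11. 11.]
-120 4521 233.4 248.7 [57. 43. 33.]
-108 1688 228.3 237.7 [37. 36. 35.]
-96 581 150.8 152.0 [156. 154. 150.]
-84 755 152.8 154.1 [164. 161. 157.]
-72 852 154.8 156.3 [189. 186. 182.]
-60 903 157.0 158.4 [194. 191. 186.]
-48 948 159.3 160.6 [198. 194. 190.]
-36 1062 161.4 162.7 [199.5 196.  192. ]
-24 805 163.2 166.4 [160. 157. 153.]
-12 44 99.3 101.0 [60.5 57.5 58.5]
0 22 100.4 101.4 [43.  42.5 42. ]
```

The pawl is at about 0.18 rad and moving with 4 N. I'll keep pressing to the stop.

```bash
python3 -m creep '[{"delta_rot":[0,0,0],"offset":[0,0,0.4],"fingers":1},{"delta_rot":[0,0,0],"offset":[0,0,0.7],"fingers":1},{"delta_rot":[0,0,0],"offset":[0,0,0.9],"fingers":1},{"delta_rot":[0,0,0],"offset":[0,0,1.1],"fingers":1}]'; python3 - <<'E'
from h import *
s=telemetry.sense();print(s['position'],s['force']);prof(["wrist"])
E
```

```text
clock: 5.4
position: [470.3, -52.1, 102.9]
eef_rot: [180.0, -0.0, -14.5]
force: [-3.6, -4.8, 14.0]
opening: 0.4
[470.33451705 -52.14135366 102.94216043] [-3.5517214  -4.80915634 13.98355432]
wrist
-156 50 185.4 199.0 [60.  43.  25.5]
-144 355 193.0 205.5 [20. 16. 15.]
-132 2429 166.1 186.2 [13. 11. 11.]
-120 7497 237.8 245.1 [18. 18. 18.]
-108 1726 218.0 227.3 [38. 37. 35.]
-96 623 147.7 149.7 [137. 135. 131.]
-84 836 151.9 154.0 [143. 140. 136.]
-72 1022 156.3 158.4 [165. 162. 158.]
-60 1124 161.0 163.0 [168. 165. 161.]
-48 1298 165.7 167.5 [169. 166. 162.]
-36 1729 170.3 173.1 [166. 163. 159.]
-24 13 169.8 171.0 [54. 54. 54.]
-12 23 101.1 101.6 [63. 62. 61.]
```

The pawl is fully over: slope about 0.36 rad and 14 N at the stop. I'll hold briefly, lift off and move over the board at y=112.

```bash
python3 -m creep '[{"delta_rot":[0,0,0],"offset":[0,0,0],"fingers":1},{"delta_rot":[0,0,0],"offset":[0,0,0],"fingers":1},{"delta_rot":[0,0,0],"offset":[0,0,-3],"fingers":1},{"delta_rot":[0,0,0],"offset":[0,0,-7],"fingers":1},{"delta_rot":[0,0,0],"offset":[0,0,-11],"fingers":1},{"delta_rot":[0,0,0],"offset":[0,0,-13],"fingers":1},{"delta_rot":[0,0,0],"offset":[0,0,-13],"fingers":1}]'; python3 - <<'E'
from h import *
s=telemetry.sense();to(W(0,112,215));prof(["wrist"])
E
```

```text
clock: 6.15
position: [472.5, -51.2, 236.0]
eef_rot: [-179.9, -0.4, -14.5]
force: [0.1, -0.5, -0.1]
opening: 0.5
t 6.15 pos [472.5 -51.2 236. ] tgt [533.6 192.4 215. ] offset cm [ -0.18 -25.12   2.16] rot [-0.13 -0.37  0.19] F [ 0.1 -0.5 -0.1]
wrist
-156 119 131.8 133.8 [152.  19.  14.]
-144 168 135.7 137.4 [154.  18.  13.]
-132 190 139.8 141.3 [155.   21.   15.5]
-120 166 138.7 140.7 [134.  132.  128.5]
-108 159 143.1 145.0 [135. 133. 129.]
-96 188 147.6 149.6 [137. 134. 130.]
-84 220 151.5 154.0 [152.5 149.  146. ]
-72 257 156.0 158.4 [162. 159. 155.]
-60 236 160.6 162.8 [164. 161. 157.]
-48 272 165.2 167.1 [165. 162. 157.]
-36 314 170.0 176.1 [158.  156.  151.5]
-24 432 179.7 181.7 [24. 22. 24.]
-12 463 184.0 186.1 [25. 23. 25.]
0 131 186.0 187.3 [28. 26. 27.]
12 96 138.6 139.7 [154.5 152.5 148. ]
24 195 127.4 131.7 [162. 159. 154.]
36 161 128.5 130.9 [101.  98.  95.]
```

The pawl stays free, with the nose at z≈185. Now I move over the board.

```bash
python3 -m creep '[{"delta_rot":[0,0,0],"offset":[0,-25,0],"fingers":1},{"delta_rot":[0,0,0],"offset":[0,-25,0],"fingers":1},{"delta_rot":[0,0,0],"offset":[0,-25,0],"fingers":1},{"delta_rot":[0,0,0],"offset":[0,-25,0],"fingers":1},{"delta_rot":[0,0,0],"offset":[0,-25,0],"fingers":1},{"delta_rot":[0,0,0],"offset":[0,-25,0],"fingers":1},{"delta_rot":[0,0,0],"offset":[0,-25,0],"fingers":1},{"delta_rot":[0,0,0],"offset":[0,-25,0],"fingers":1}]'; python3 - <<'E'
from h import *
s=telemetry.sense();to(W(0,112,215))
for n in ("scene","wrist"):
    im,d=get_image(n)
    if n=="scene": im=cv2.resize(im[80:280,200:400],None,fx=3,fy=3,interpolation=cv2.INTER_CUBIC)
    cv2.imwrite(f"pics/{n}4.png",im[:,:,::-1])
p=camera_params("wrist"); P=pts(p,d); r=P-np.r_[o,0]
for v in range(150,280,6): print(v,im[v,310],(r[v,310,:2]@ey).round(1),P[v,310,2].round(1))
E
```

```text
clock: 7.0
position: [531.3, 189.3, 230.5]
eef_rot: [179.9, 0.2, -14.5]
force: [-0.1, 0.3, -0.3]
opening: 0.3
t 7.0 pos [531.3 189.3 230.5] tgt [533.6 192.4 215. ] offset cm [ 0.15 -0.36  1.55] rot [0.12 0.18 0.16] F [-0.1  0.3 -0.3]
150 [115 114 113] 143.8 12.3
156 [121 122 119] 135.6 13.6
162 [122 122 120] 127.0 12.4
168 [123 121 118] 118.5 12.7
174 [120 119 116] 109.8 12.5
180 [122 121 119] 101.4 14.2
186 [168 124  80] 137.3 225.1
192 [150 113  75] 133.5 227.0
198 [128  94  61] 128.3 223.1
204 [132  97  64] 122.4 217.5
210 [130  98  64] 116.0 211.3
216 [132  97  66] 109.2 205.1
222 [130  96  63] 101.8 198.1
228 [84 61 42] 93.7 190.2
234 [87 65 41] 85.3 182.8
240 [30 24 23] 117.9 273.5
246 [12 12 12] 116.8 278.8
252 [14 18 16] 116.7 285.8
258 [ 9  9 15] 117.0 292.9
264 [12 10 10] 116.5 297.9
270 [16 19 18] 116.5 303.6
276 [6 8 8] 116.8 309.1
```

View pics/scene4.png

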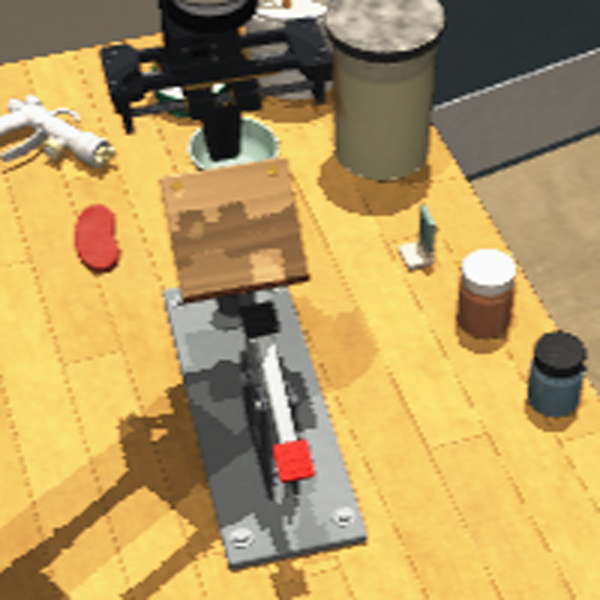

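View pics/wrist4.png

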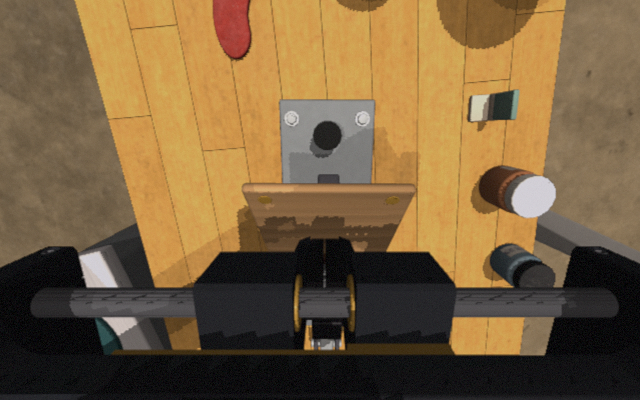

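The tips are above the board: scene (225,150), wrist (325,240). The board top at y=112 is at z≈208, and the pawl stays free. I'll check what stands near the gripper's sweep before descending.

```bash
python3 - <<'E'
from h import *
for n in("top","scene"):
    z=np.load(n+"0.npz"); P=pts(camera_params(n),z['d']); r=P-np.r_[o,0]; x=r[...,:2]@ex; y=r[...,:2]@ey
    m=(z['d']>0)&(P[...,2]>90)&(P[...,2]<500)&(abs(x)<300)&(y>40)&(y<450)&~((abs(x)<64)&(y<145))
    print(n,m.sum(),[np.percentile(a[m],[2,50,98]).round() for a in (x,y,P[...,2])])
E
```

```text
top 1343 [array([164., 218., 279.]), array([324., 379., 440.]), array([104., 185., 194.])]
scene 1506 [array([169., 219., 281.]), array([320., 349., 435.]), array([ 93., 180., 188.])]
```

```bash
python3 -m creep '[{"delta_rot":[0,0,0],"offset":[0,-0.3,3],"fingers":1},{"delta_rot":[0,0,0],"offset":[0,-0.3,5],"fingers":1},{"delta_rot":[0,0,0],"offset":[0,-0.3,6],"fingers":1},{"delta_rot":[0,0,0],"offset":[0,-0.3,7],"fingers":1},{"delta_rot":[0,0,0],"offset":[0,-0.3,8],"fingers":1},{"delta_rot":[0,0,0],"offset":[0,-0.3,9],"fingers":1}]'; python3 - <<'E'
from h import *
s=telemetry.sense();to(W(0,112,60))
im,d=get_image("scene"); im=cv2.resize(im[80:280,200:400],None,fx=3,fy=3,interpolation=cv2.INTER_CUBIC)
cv2.imwrite(f"pics/scene5.png",im[:,:,::-1])
E
```

```text
clock: 7.7
position: [534.5, 193.2, 143.3]
eef_rot: [-179.9, -0.1, -14.5]
force: [-0.2, 0.2, 3.2]
opening: 0.5
t 7.7 pos [534.5 193.2 143.3] tgt [533.6 192.4  60. ] offset cm [-0.08  0.11  8.33] rot [-0.09 -0.13  0.14] F [-0.2  0.2  3.2]
```

View pics/scene5.png

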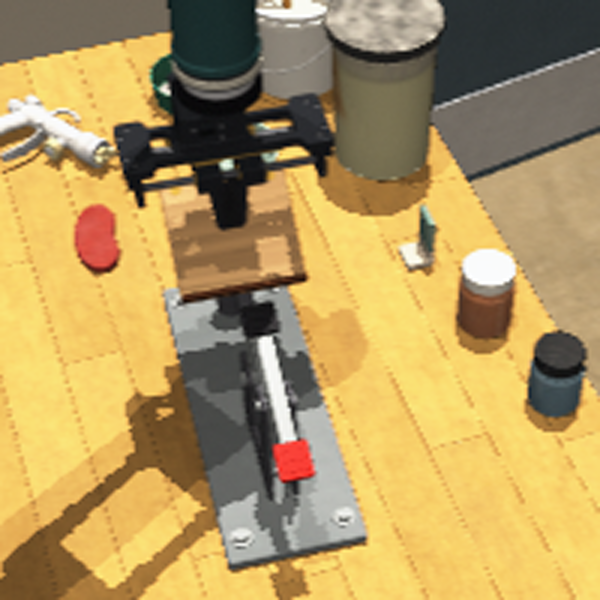

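The tip at (228,215) is pushing the board with 3 N and the pawl is still free. I'll continue down.

```bash
python3 -m creep '[{"delta_rot":[0,0,0],"offset":[0,0,1.2],"fingers":1},{"delta_rot":[0,0,0],"offset":[0,0,2.4],"fingers":1},{"delta_rot":[0,0,0],"offset":[0,0,3.6],"fingers":1},{"delta_rot":[0,0,0],"offset":[0,0,4.8],"fingers":1},{"delta_rot":[0,0,0],"offset":[0,0,5.8],"fingers":1},{"delta_rot":[0,0,0],"offset":[0,0,6.6],"fingers":1},{"delta_rot":[0,0,0],"offset":[0,0,7.2],"fingers":1},{"delta_rot":[0,0,0],"offset":[0,0,7.2],"fingers":1}]'; python3 - <<'E'
from h import *
s=telemetry.sense();to(W(0,112,60))
im,d=get_image("scene"); P=pts(camera_params("scene"),d); r=P-np.r_[o,0]; x=r[...,:2]@ex; y=r[...,:2]@ey;Z=P[...,2]
for lo in range(-30,200,12):
    m=(d>0)&(abs(x+40)<14)&(abs(y-lo)<6)&(Z>60)&(Z<150)
    if m.sum(): print(lo,m.sum(),np.median(Z[m]).round(1))
im=cv2.resize(im[80:280,200:400],None,fx=3,fy=3,interpolation=cv2.INTER_CUBIC)
cv2.imwrite(f"pics/scene6.png",im[:,:,::-1])
E
```

```text
clock: 8.55
position: [532.4, 192.7, 69.2]
eef_rot: [179.9, 0.1, -14.5]
force: [-0.8, -0.7, -0.9]
opening: 0.4
t 8.55 pos [532.4 192.7  69.2] tgt [533.6 192.4  60. ] offset cm [ 0.13 -0.01  0.92] rot [0.1  0.11 0.19] F [-0.8 -0.7 -0.9]
78 49 106.9
90 12 102.5
102 29 102.9
114 31 102.7
126 29 103.1
138 29 103.8
150 31 104.5
162 15 103.7
174 12 107.3
186 22 105.9
```

View pics/scene6.png

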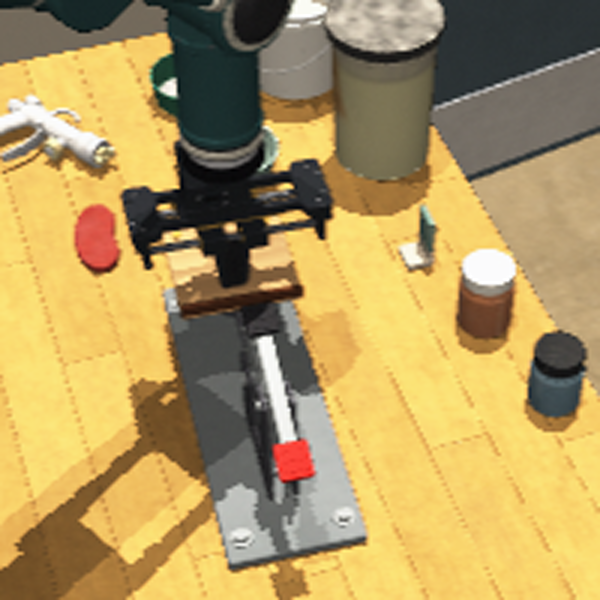

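The board is almost level, with a slope of about 0.03, and the pawl tail is still down at (293,460). I'll press on to the stop.

```bash
python3 -m creep '[{"delta_rot":[0,0,0],"offset":[0,0,0.4],"fingers":1},{"delta_rot":[0,0,0],"offset":[0,0,0.8],"fingers":1},{"delta_rot":[0,0,0],"offset":[0,0,1.0],"fingers":1},{"delta_rot":[0,0,0],"offset":[0,0,1.1],"fingers":1},{"delta_rot":[0,0,0],"offset":[0,0,1.1],"fingers":1}]'
```

```text
clock: 9.1
position: [533.5, 193.5, 63.0]
eef_rot: [-180.0, 0.0, -14.5]
force: [-8.9, -1.4, 20.4]
opening: -0.2
```

```bash
python3 -m creep '[{"delta_rot":[0,0,0],"offset":[0,0,0],"fingers":1},{"delta_rot":[0,0,0],"offset":[0,0,0],"fingers":1},{"delta_rot":[0,0,0],"offset":[0,0,-4],"fingers":1},{"delta_rot":[0,0,0],"offset":[0,0,-9],"fingers":1},{"delta_rot":[0,0,0],"offset":[0,0,-15],"fingers":1},{"delta_rot":[0,0,0],"offset":[0,0,-15],"fingers":1},{"delta_rot":[0,0,0],"offset":[0,0,-15],"fingers":1}]'; python3 -m creep '[{"delta_rot":[0,0,0],"offset":[0,12,0],"fingers":1},{"delta_rot":[0,0,0],"offset":[0,12,0],"fingers":1},{"delta_rot":[0,0,0],"offset":[0,12,0],"fingers":1},{"delta_rot":[0,0,0],"offset":[0,12,0],"fingers":1},{"delta_rot":[0,0,0],"offset":[0,12,0],"fingers":1}]'; python3 - <<'E'
from h import *
s=telemetry.sense();to(W(0,-8,122))
for n in("scene","wrist"):
  im,d=get_image(n); P=pts(camera_params(n),d); r=P-np.r_[o,0]; x=r[...,:2]@ex; y=r[...,:2]@ey;Z=P[...,2]
  m=(d>0)&(abs(x)<55)&(y>88)&(y<190)&(Z>80)&(Z<130)
  if m.sum(): print(n,m.sum(),np.polyfit(y[m],Z[m],1))
  if n=="scene": im=cv2.resize(im[80:280,200:400],None,fx=3,fy=3,interpolation=cv2.INTER_CUBIC)
  cv2.imwrite(f"pics/{n}7.png",im[:,:,::-1])
E
```

```text
clock: 9.8
position: [535.3, 193.5, 212.6]
eef_rot: [-179.8, -0.3, -14.5]
force: [0.5, 0.6, 0.1]
opening: 0.4
clock: 10.3
position: [502.2, 76.8, 207.4]
eef_rot: [180.0, 0.2, -14.6]
force: [-0.9, -0.2, 0.3]
opening: 0.3
t 10.3 pos [502.2  76.8 207.4] tgt [503.3  76.4 122. ] offset cm [0.14 0.01 8.54] rot [0.04 0.19 0.09] F [-0.9 -0.2  0.3]
scene 667 [-1.02825752e-02  9.87936526e+01]
wrist 11602 [1.23946071e-03 9.97975461e+01]
```

View pics/scene7.png

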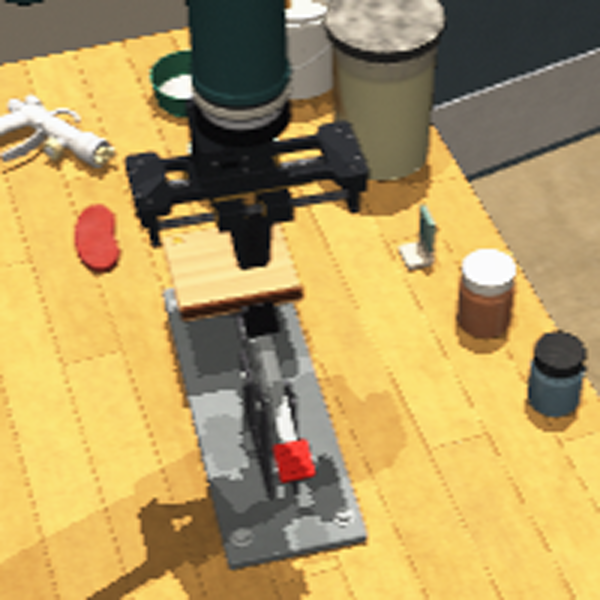

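View pics/wrist7.png

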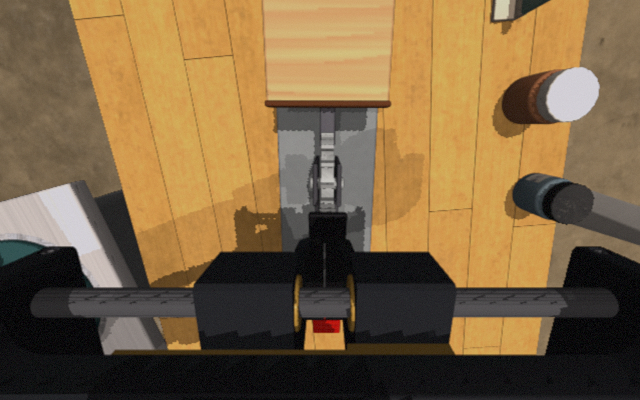

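The board is level (wrist fit slope 0.001, z 99.9). The tips are over the nose pad: wrist (328,240), scene (262,318). Now I press the nose.

```bash
python3 -m creep '[{"delta_rot":[0,0,0],"offset":[0.1,0,3],"fingers":1},{"delta_rot":[0,0,0],"offset":[0.1,0,5],"fingers":1},{"delta_rot":[0,0,0],"offset":[0.1,0,6],"fingers":1},{"delta_rot":[0,0,0],"offset":[0.1,0,6.6],"fingers":1},{"delta_rot":[0,0,0],"offset":[0.1,0,7.2],"fingers":1},{"delta_rot":[0,0,0],"offset":[0.1,0,7.8],"fingers":1},{"delta_rot":[0,0,0],"offset":[0.1,0,8.2],"fingers":1},{"delta_rot":[0,0,0],"offset":[0.1,0,8.2],"fingers":1}]'
```

```text
clock: 11.2
position: [504.3, 76.5, 127.3]
eef_rot: [180.0, 0.0, -14.5]
force: [-0.3, 0.4, -0.1]
opening: 0.5
```

```bash
python3 -m creep '[{"delta_rot":[0,0,0],"offset":[0,0,0.3],"fingers":1},{"delta_rot":[0,0,0],"offset":[0,0,0.5],"fingers":1},{"delta_rot":[0,0,0],"offset":[0,0,0.7],"fingers":1},{"delta_rot":[0,0,0],"offset":[0,0,0.7],"fingers":1}]'; python3 - <<'E'
from h import *
im,d=get_image("scene"); im=cv2.resize(im[80:280,200:400],None,fx=3,fy=3,interpolation=cv2.INTER_CUBIC)
cv2.imwrite(f"pics/scene8.png",im[:,:,::-1]); prof(["scene"])
E
```

```text
clock: 11.6
position: [504.9, 77.0, 122.8]
eef_rot: [-180.0, -0.1, -14.5]
force: [-3.7, 1.4, 11.7]
opening: 0.6
scene
-156 20 156.9 159.1 [164.5  26.   21.5]
-144 30 157.9 160.2 [160.5  21.   17. ]
-132 27 158.3 160.0 [160.  21.  17.]
-120 14 155.1 157.0 [143.   77.5  72.5]
-108 18 152.9 154.6 [141. 142. 136.]
-96 27 150.7 155.0 [138. 138. 133.]
-84 35 147.1 154.1 [95. 96. 92.]
-72 28 150.6 154.2 [104.  104.5 100.5]
-60 18 151.2 155.7 [145.5 146.  141.5]
-48 29 152.3 238.9 [108. 109. 104.]
-36 56 191.1 244.6 [89.5 78.5 74. ]
-24 82 157.8 203.8 [42.5 42.  40.5]
-12 69 178.3 201.8 [18. 17. 18.]
0 17 100.4 184.9 [73. 73. 71.]
12 7 97.7 107.8 [68. 69. 67.]
24 7 89.0 102.3 [67. 68. 66.]
36 5 81.6 89.5 [62. 62. 62.]
72 7 89.4 101.1 [50. 51. 42.]
84 7 89.6 97.7 [51. 45. 36.]
```

View pics/scene8.png

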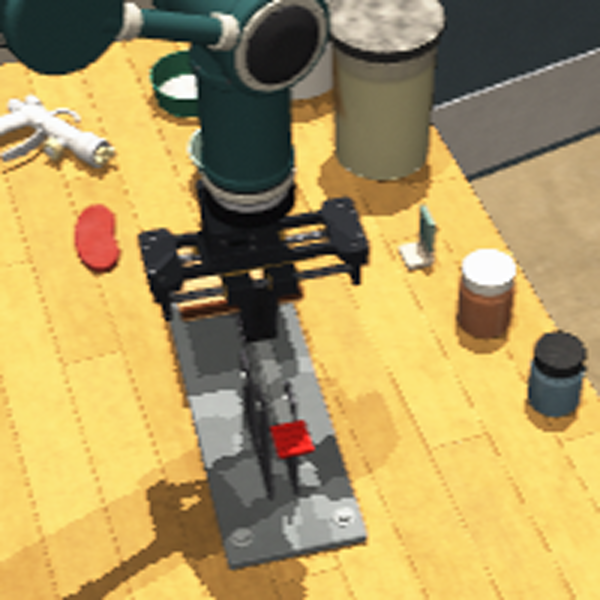

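The pawl is level again: the tail is back up at z≈158 at (292,438), with 12 N on the nose. I'll press slightly firmer, hold, then back straight up.

```bash
python3 -m creep '[{"delta_rot":[0,0,0],"offset":[0,0,0.2],"fingers":1},{"delta_rot":[0,0,0],"offset":[0,0,0.3],"fingers":1},{"delta_rot":[0,0,0],"offset":[0,0,0.3],"fingers":1},{"delta_rot":[0,0,0],"offset":[0,0,0.3],"fingers":1}]'; python3 -m creep '[{"delta_rot":[0,0,0],"offset":[0,0,-3],"fingers":1},{"delta_rot":[0,0,0],"offset":[0,0,-7],"fingers":1},{"delta_rot":[0,0,0],"offset":[0,0,-12],"fingers":1},{"delta_rot":[0,0,0],"offset":[0,0,-14],"fingers":1},{"delta_rot":[0,0,0],"offset":[0,0,-14],"fingers":1},{"delta_rot":[0,0,0],"offset":[0,0,-14],"fingers":1},{"delta_rot":[0,0,0],"offset":[0,0,-14],"fingers":1}]'; python3 - <<'E'
from h import *
for n in("scene","wrist","top"):
  im,d=get_image(n); P=pts(camera_params(n),d); r=P-np.r_[o,0]; x=r[...,:2]@ex; y=r[...,:2]@ey;Z=P[...,2]
  m=(d>0)&(abs(x)<55)&(y>88)&(y<190)&(Z>80)&(Z<130)
  if m.sum()>20: print(n,'board',m.sum(),np.polyfit(y[m],Z[m],1))
  m=(d>0)&(abs(x)<5)&(y>-115)&(y<-30)&(Z>140)&(Z<175)&(im.min(2)>100)
  if m.sum()>20: print(n,'bar',m.sum(),np.polyfit(y[m],Z[m],1))
  m=(d>0)&(abs(x)<9)&(y>-15)&(y<5)&(Z>140)&(Z<195)&(im.max(2)<70)
  if m.sum()>5: print(n,'nose',m.sum(),np.median(Z[m]))
  if n=="scene":
    z=np.load("scene0.npz"); df=cv2.absdiff(im,z['im']).max(2)
    cv2.imwrite("pics/scene9.png",im[:,:,::-1])
E
```

```text
clock: 12.1
position: [505.2, 77.1, 122.3]
eef_rot: [-179.9, -0.1, -14.5]
force: [-10.3, 1.2, 25.6]
opening: 0.5
clock: 12.8
position: [502.8, 76.4, 255.0]
eef_rot: [179.9, 0.2, -14.5]
force: [-0.3, 0.2, -1.4]
opening: 0.6
scene board 846 [-4.25918766e-03  9.80026771e+01]
scene bar 58 [-1.01203018e-02  1.51382118e+02]
scene nose 37 157.54685112054744
wrist board 10258 [1.40744867e-03 9.95015932e+01]
wrist bar 99 [1.44946052e-02 1.55170618e+02]
wrist nose 335 159.72421825621734
top board 976 [-9.53442487e-03  1.00578160e+02]
```

View pics/scene9.png

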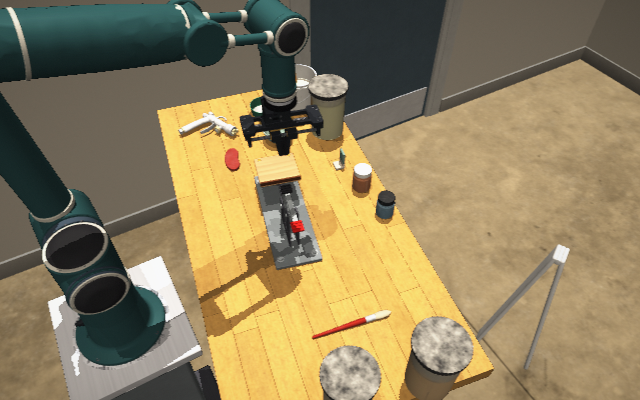

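The final view shows the board flat at (278,168), the pawl home with the red tail up at (297,226), the gripper clear, and all bystanders at their original pixels.

```bash
python3 -c "
from h import *
print(env.close_job())"
```

```text
the job is handed in; nothing more can be done
None
```

The job is done and handed in; no verdict was reported. With shut fingers and nothing gripped, I made three presses in order:
1. **Red tail pad:** pressed down to its stop. The pawl measured about 0.36 rad by depth, with 14 N at the stop, while the board was still raised at about 0.73 rad.
2. **Board:** pushed down at 112 mm from the axle until it met the rubber stop with about 20 N. The pawl was still free.
3. **Black nose pad:** pressed home with up to about 26 N, then I lifted clear.

**Last checks:**
- The board is level, with slopes of 0.001 (wrist), -0.004 (scene) and -0.010 (top), and its top at z of about 98–100 mm.
- The pawl bar's slope is within ±0.015 rad, and the nose pad is at z of about 158–160 mm.
- After lifting clear, the force on the tool was near zero.
- By eye, the bystanders are where they started in the scene view; I did not measure their shift.
- The clock read about 13 s.

**One disagreement:** the reported TCP height read about 38 mm lower than where the cameras saw the fingertips. My first descent therefore stopped above the tail pad without touching it. From then on I worked to the depth-measured tip and the contact force.

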